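# Load a ring into the inspection nest with the paddle

### The arm

A 6-joint arm with a two-finger parallel gripper is mounted at the origin on the work surface. World frame = base frame: x ahead of the robot, y to its left, z up, the work surface at z = 0. Lengths are in m, angles in rad, forces in N, time in s.
With the tool pointing down it reaches from about 0.35 to 0.975 m from the base axis. Payload 4.9 kg.
Tool frame: the origin (TCP) lies between the finger pads, 19 mm behind the fingertips; this is the grasp point; z points along the fingers, y is the line along which they close (so a half turn about z gives the same grasp; the last joint's range is limited). The gripper opens to 85 mm and grips with 20 to 120 N. Pads are 22 mm wide; open, the fingers measure 114 mm over their backs; the gripper's body (76 mm by 85 mm) begins 54 mm behind the grasp point. The pads swing forward as they close: fully open they stand 13 mm farther back than shut.
Start: joints at [-1.467, 0.053, 1.613, -0, 1.476, -0.119], TCP at [0.138, -0.61, 0.25] pointing down, gripper open.
Joint ranges: [-3.01, 3.01], [-1.01, 2.22], [0.06, 2.58], [-1.02, 4.17], [0.09, 2.62], [-3.14, 3.14]. Speed limits (rad/s): [2.57, 2.57, 3.14, 3.14, 3.14, 3.14].

### API

Orientations are given as a unit quaternion [w, x, y, z].
In Python, from plant import manip gives the robot as it stands. The module is installed in compiled form; this text tells all that it offers.
- The arm moves only by the shell command python3 -m crank 'ROWS'. ROWS is a JSON list of rows, 1 to 5 of them, each an object with the fields finger_gap (the opening from 0.0 (shut) to 1.0 (fully open)), d (a list: dx, dy, dz in shares of the most that a row can go, 1 being 62.5 mm), rotvec (a list: a rotation vector rx, ry, rz in a scale on which 1.0 is 2 rad); a field left out counts as zero (the opening has to be given); each row shifts and turns the commanded pose from where the row before left it, along the tool's axes as they then stand; what a row does not reach is not made up. A row lasts 1/8 s, in which the tool goes at most 0.0625 m and 0.188 rad, less where a joint would pass 70% of its speed; a pose out of reach is approached as far as the arm can. The fingers move at their own pace and stop on an object; the grip force is fixed at half the most. Time passes only in rows, so rows that do not move let the fingers close. It prints the time, the measured TCP pose, the force, the opening and the grip force at its end. Input that does not fit is refused with a message, and nothing moves.
- manip.state(): the state, without advancing time (a new reading comes with each control period).
- manip.grab_frame(name): name is "side" or "top" or "wrist"; returns (picture, depth): 384x512x3 uint8, red, green, blue; 384x512 float32, m along the optical axis (not along the pixel's ray), 0 where there is no reading.
- manip.camera_params(name): a dict with "intrinsics" (3x3 intrinsics, pixels), "xyz" and "orientation" of the camera in the world. Camera axes: x right, y down, z forward; pixel columns grow to the right and rows downward; lengths in m; the calibration is good to about 2 mm. A picture is of the moment at which its call begins: read the wrist's pose just before it. camera_params takes no time and is no camera call; for the wrist camera it gives the pose at the moment of the call.
- manip.job_done(): hands the job in; it is judged then, once.
Trained networks look in the newest picture that a camera, given by its name, has taken for a name from the list of things; names that differ only in an ending like _2 or _b are one class to them, and where a whole thing is asked for, a point or a joint stands for the part that bears it (a point fixed in the world has none). Each returns a list of dicts, best first, with "conf" (0 to 1); they miss things now and then, are a little off and sometimes report something else, mostly with a low value. They report only what shows in the picture. A call takes as long as a camera call. They do not tell look-alikes from the thing itself.
- manip.look_for(camera, query): "extent" ([left, top, right, bottom] in pixels, round what is visible of it).
- manip.outline_of(camera, query): "region" (384x512 bool, what is visible of it) and "extent" ([left, top, right, bottom] in pixels, round what is visible of it).
- manip.mark_of(camera, query): "centre" ([row, column] in pixels: a listed point, or the origin of a listed thing).
The state is a dict: "time": time; "joint_pos": joint angles; "joint_vel": joint speeds; "joint_efforts": joint torques, N m; "tool_pos": TCP position; "tool_rot": TCP orientation; "contact_force": force on the tool from outside, world axes, zero at the start; "ft_torque": the same for the moment, N m; "gripper_width": opening from 0.0 (shut) to 1.0 (fully open); "grasp_force": force on a finger pad.
Only numpy, scipy, OpenCV 4.12 (cv2) and the standard library are available. Lean on these libraries where they do the work, as an engineer would, in place of code of your own. Each camera call takes 0.05 s, during which the arm holds its last target. There are 200 camera calls.

### The job

A dark steel ring lies on the blade of the green-handled loading paddle. Pick up the paddle by its handle and carry the ring, level and untouched by the gripper, to the nest table; bed the blade flat on the table top between the two brass dowels with a light steady push (you must feel for the height, and never press hard), and draw the blade back out between the dowels so that the ring slides off, lies flat on the table and ends up snug against both dowels. Then lay the paddle flat back on its rest and let go; leave the clear box, the jar and the blue bin where they are.

Things in the scene. Friction and masses are not known exactly. Their poses are not given: they have to be found in the camera images.
- paddle: loading paddle, 0.18 kg, flat underside. Origin: on the underside below the grip fin's centre; x along the blade to its tip, z up. Steel blade 2 mm thick, 16 mm wide, from x = -20 to a square tip at x = +140 mm. At the origin an aluminium foot 50 (x) by 30 mm, top at z = 12 mm, and on it the fin. At the start it lies on its rest, underside 20 mm above the bench
- paddle_fin (a point): point in the middle of the paddle's green grip fin, 45 mm above the underside and straight above the paddle's origin, same axes. The fin is 36 mm long (x), 14 mm wide (y), its top 68 mm above the underside. Grip it across y, TCP at this point, with 80 N or more
- ring: dark steel ring, outer diameter 44, hole 20, height 7 mm, about 50 g (hidden, 35 to 70 g). Origin: centre of its underside, z its axis. At the start it lies loose on the blade, 99 to 109 mm ahead of the paddle's origin and within 2 mm of the blade's middle line
- stand: inspection stand, fixed: black foot plate 100 by 90 mm, a column, and the aluminium nest table, flat and rigid, 90 mm (x from -47 to +43) by 76 mm (y). Table top height is set by a locked screw and not reported: 46 to 58 mm above the bench. Origin: on the bench below the ring's seat; z up. The blade points along +x here and is drawn out to -x, towards the robot
- dowel_gap (a point): point midway between the two brass dowels, on the bench: stand x = -19.2, y = 0. Dowels: 6 mm diameter, at y = +16 and -16 mm, rising 14 mm above the table top; 26 mm free between them for the blade. The ring goes on their +x side; drawing the blade out drags it back onto them. Seated, it touches both and its centre is over the stand's origin
- rest: paddle rest, fixed: blue block with black rubber top, 110 (x) by 70 mm (y), 20 mm high, its centre at x = -105 mm from the origin. Origin: on the bench below where the ring waits. At the start the paddle's origin lies over the block's centre within 5 mm, blade along rest +x within 0.05 rad
- clear_box: bystander: clear open box 60 by 50 by 30 mm, loose. Origin: centre of its underside
- jar: bystander: small jar, 40 mm diameter, 60 mm high, loose. Origin: centre of its underside
- blue_bin: bystander: blue open bin 70 by 90 by 40 mm, loose. Origin: centre of its underside
There are look-alikes about, which are no part of the job. What is meant by the paddle is not orange, and is the smaller of those in its own colour.

How it is judged:
By the outcome, as a careful person would: the job done as asked, in the order asked, and still so for the second after the job is handed in, with the robot touching nothing.
It also fails if it takes over 72 s, if anything falls off the work surface, if the arm or the gripper's body presses on something with over 40 N, if the wrist force passes 120 N, or if a joint passes its speed limit or range.

## Working session

There is one attempt and no reset: what is moved stays moved. The work goes in short steps, Python scripts to look and compute and a shell command to move; the robot and the scene stay as the last step left them, time stands still between calls to the robot, and variables do not carry over. Pictures are saved under pics/ and viewed, at most 10 in all, crops included, and the job is handed in when it is done.

```bash
mkdir -p pics
cat > h.py <<'E'
import numpy as np, cv2
from plant import manip
from scipy.spatial.transform import Rotation as R
def rot(q): return R.from_quat([q[1],q[2],q[3],q[0]])
def cam(n):
    p=manip.camera_params(n); return np.array(p["intrinsics"]),np.array(p["xyz"]),rot(p["orientation"]).as_matrix()
def ray(c,u,v,z):  # intersect pixel ray with plane z
    K,t,M=c; d=M@np.linalg.inv(K)@np.array([u,v,1.]); return t+d*(z-t[2])/d[2]
def proj(c,P):
    K,t,M=c; q=(np.atleast_2d(P)-t)@M@K.T; return q[:,:2]/q[:,2:]
def cloud(c,dep):
    K,t,M=c; v,u=np.mgrid[:384,:512]; p=np.stack([(u-K[0,2])/K[0,0],(v-K[1,2])/K[1,1],np.ones(u.shape)],-1)*dep[...,None]
    return p@M.T+t
def save(n,im): cv2.imwrite('pics/'+n,cv2.cvtColor(im,cv2.COLOR_RGB2BGR))
E
python3 - <<'E'
from h import *
ims=[]
for n in ["top","side"]:
    im,d=manip.grab_frame(n); np.savez(n+'.npz',im=im,d=d); ims.append(im); c=cam(n); print(n,c[1].round(3),c[2].round(2).tolist(),c[0][0,0])
    for q in ["paddle","paddle_fin","ring","stand","rest","dowel_gap"]:
        r=manip.mark_of(n,q); print(q,[(np.round(x["centre"]).tolist(),round(x["conf"],2)) for x in r[:4]])
save('top.png',cv2.resize(ims[0],(800,600)));save('side.png',cv2.resize(ims[1],(800,600)))
s=manip.state();print(s["time"],s["tool_pos"],s["tool_rot"],s["contact_force"],s["gripper_width"])
E
```

```text
top [0.257 0.005 1.166] [[-0.12, -0.97, 0.22], [-0.99, 0.11, -0.03], [0.01, -0.22, -0.98]] 417.25575165585104
paddle [([185.0, 308.0], 0.88), ([231.0, 334.0], 0.81), ([292.0, 196.0], 0.6)]
paddle_fin [([227.0, 340.0], 0.96), ([287.0, 195.0], 0.76), ([179.0, 313.0], 0.75)]
ring [([147.0, 304.0], 0.62)]
stand []
rest [([168.0, 176.0], 0.58)]
dowel_gap [([166.0, 175.0], 0.77)]
side [-0.076  0.782  1.188] [[-0.82, -0.43, 0.37], [-0.57, 0.63, -0.53], [-0.01, -0.65, -0.76]] 483.2659732086559
paddle [([264.0, 282.0], 0.94), ([162.0, 316.0], 0.79), ([153.0, 274.0], 0.66)]
paddle_fin [([149.0, 316.0], 0.74), ([148.0, 270.0], 0.65), ([257.0, 284.0], 0.59)]
ring [([141.0, 246.0], 0.63)]
stand [([215.0, 170.0], 0.88), ([271.0, 145.0], 0.38)]
rest [([147.0, 247.0], 0.83)]
dowel_gap [([217.0, 176.0], 0.82)]
0.7 [ 0.13809261 -0.60954969  0.25002142] [1.24319624e-05 9.93802804e-01 1.11157482e-01 9.99196613e-06] [-0.02177198  0.72652064  1.2320601 ] 0.9974336924010329
```

View pics/top.png

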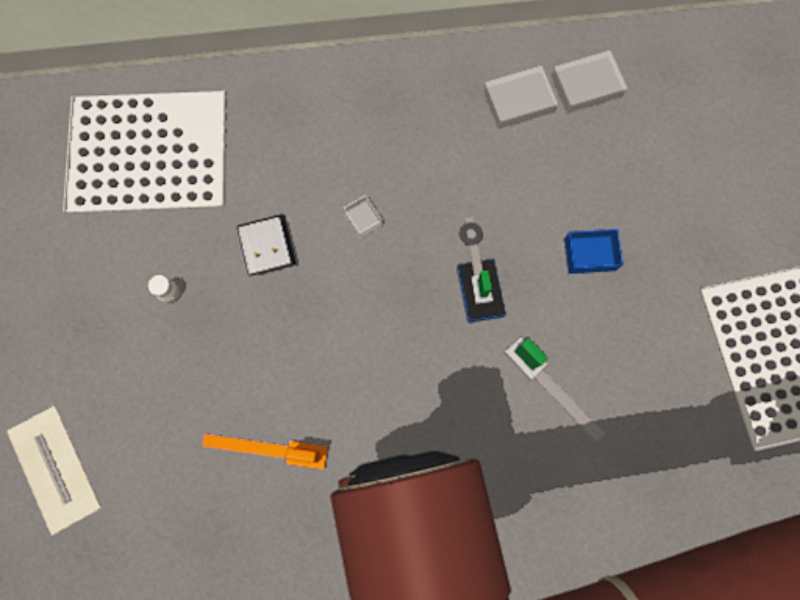

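View pics/side.png

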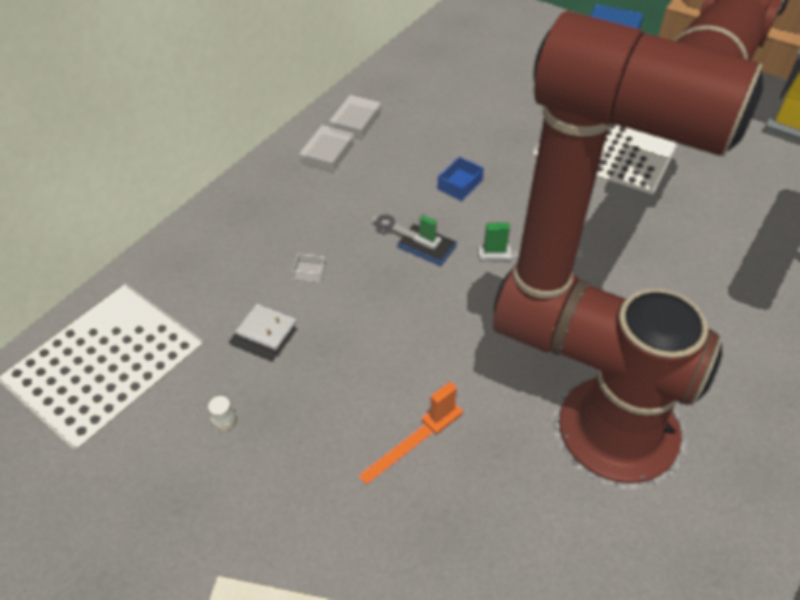

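Candidates for the paddle in the top view (800x600): the small green one on the rest carrying the ring, at (484,285); a larger green one at (530,355); an orange one at (308,455). By the description it is the one at (484,285). The stand is at (267,246), with brass dowels at (257,254) and (275,250).

Run:
```python
from h import *
for n in ["top","side"]:
    z=np.load(n+'.npz'); im,d=z['im'],z['d']; c=cam(n); P=cloud(c,d); hsv=cv2.cvtColor(im,cv2.COLOR_RGB2HSV)
    g=((hsv[...,0]>45)&(hsv[...,0]<75)&(hsv[...,1]>140)).astype(np.uint8)
    k,l,st,ce=cv2.connectedComponentsWithStats(g)
    for i in range(1,k):
        if st[i,4]>40:
            Q=P[l==i]; hi=Q[Q[:,2]>np.percentile(Q[:,2],90)-.008]
            a=cv2.minAreaRect((hi[:,:2]*1000).astype(np.float32))
            print(n,'green',st[i].tolist(),'ztop',np.percentile(Q[:,2],[50,95]).round(4),a, hi.mean(0).round(4))
    # table top
    for nm,bx in [('stand',(145,130,200,180) if n=='top' else (140,190,195,235))]:
        x0,y0,x1,y1=bx; Q=P[y0:y1,x0:x1]; I=hsv[y0:y1,x0:x1]
        m=(Q[...,2]>.03)&(Q[...,2]<.063)&(I[...,2]>130)&(I[...,1]<60); q=Q[m]
        print('table z',np.median(q[:,2]),cv2.minAreaRect((q[:,:2]*1000).astype(np.float32)))
        b=((I[...,1]>90)&(I[...,0]>8)&(I[...,0]<35)).astype(np.uint8)
        k,l,st,ce=cv2.connectedComponentsWithStats(b)
        for i in range(1,k): print(' brass',st[i,4],(ce[i]+[x0,y0]).round(1),np.median(Q[l==i],0).round(4), ray(c,*(ce[i]+[x0,y0]),.059).round(4))
    r=[x for x in [manip.outline_of(n,'ring')] if x]
    for x in r[0][:2]:
        v,u=np.nonzero(x['region']); print('ring',x['conf'],x['extent'],ray(c,(x['extent'][0]+x['extent'][2])/2,(x['extent'][1]+x['extent'][3])/2,.027).round(4))
z=np.load('top.npz')['im']; save('crop.png',np.hstack([cv2.resize(z[130:240,280:400],(480,440),interpolation=3),cv2.resize(z[120:190,140:200],(320,373),interpolation=3)[:440] if 0 else cv2.copyMakeBorder(cv2.resize(z[125:185,145:195],(300,360),interpolation=3),0,80,0,0,0)]))
```

```text
top green [306, 173, 9, 17, 110] ztop [0.0853 0.0902] ((395.23138427734375, -96.7662124633789), (24.440902709960938, 343.2078857421875), 57.738739013671875) [ 0.522  -0.1764  0.103 ]
top green [330, 217, 20, 19, 211] ztop [0.0884 0.0946] ((396.30242919921875, -241.8961181640625), (43.692840576171875, 18.84454345703125), 35.21058654785156) [ 0.3956 -0.2411  0.091 ]
table z 0.046295909939582325 ((648.8082885742188, 201.0986328125), (90.44554901123047, 75.99173736572266), 9.147552490234375)
 brass 4 [175.  159.5] [0.6342 0.181  0.0585] [0.6328 0.181  0.059 ]
 brass 4 [164.  162.5] [0.629  0.2125 0.0559] [0.6276 0.2118 0.059 ]Traceback (most recent call last):
  File "<stdin>", line 20, in <module>
IndexError: list index out of range
```

Careful with the scale: shifts go in shares of 62.5 mm and turns go in shares of 2 rad. That gives: 0.045 m is 0.72, -0.0349 m is -0.5584.

```bash
python3 -m crank '[{"finger_gap":1, "d":[0.72, -0.5584, 0]}, {"finger_gap":1, "d":[0.72, -0.5584, 0]}, {"finger_gap":1, "d":[0.72, -0.5584, 0]}, {"finger_gap":1, "d":[0.72, -0.5584, 0]}, {"finger_gap":1, "d":[0.72, -0.5584, 0]}]'; python3 -m crank '[{"finger_gap":1, "d":[0.64, -0.5584, 0]}, {"finger_gap":1, "d":[0.64, -0.5584, 0]}, {"finger_gap":1, "d":[0.64, -0.5584, 0]}, {"finger_gap":1, "d":[0.64, -0.5584, 0]}, {"finger_gap":1}]'; python3 -m crank '[{"finger_gap":1}]'
cat > w.py <<'E'
from h import *
import sys
s=manip.state();c=cam("wrist"); im,d=manip.grab_frame("wrist"); np.savez(sys.argv[1]+'.npz',im=im,d=d,K=c[0],t=c[1],M=c[2])
print(s['tool_pos'].round(4),'yaw tool',np.arctan2(rot(s['tool_rot']).as_matrix()[1,0],rot(s['tool_rot']).as_matrix()[0,0]).round(4),'cam',c[1].round(3),c[2][:,2].round(3))
P=cloud(c,d); hsv=cv2.cvtColor(im,cv2.COLOR_RGB2HSV)
g=((hsv[...,0]>45)&(hsv[...,0]<75)&(hsv[...,1]>140)).astype(np.uint8)
k,l,st,ce=cv2.connectedComponentsWithStats(g)
for i in range(1,k):
    if st[i,4]>200:
        Q=P[l==i]; z=np.percentile(Q[:,2],90); hi=Q[abs(Q[:,2]-z)<.004]
        print('green',st[i].tolist(),'z',z.round(4),np.round(cv2.minAreaRect((hi[:,:2]*1000).astype(np.float32))[0],1),cv2.minAreaRect((hi[:,:2]*1000).astype(np.float32))[1:])
for q in sys.argv[2:]:
    for x in manip.outline_of("wrist",q)[:2]:
        v,u=np.nonzero(x['region']);e=x['extent'];Q=P[v,u];Q=Q[Q[:,2]>.015]
        print(q,round(x['conf'],2),np.round(e),'z',np.percentile(Q[:,2],[50,90]).round(4),'circ/rect',cv2.minEnclosingCircle((Q[:,:2]*1000).astype(np.float32)),cv2.minAreaRect((Q[:,:2]*1000).astype(np.float32)))
    for x in manip.mark_of("wrist",q)[:2]: print(q,'mark',round(x['conf'],2),np.round(x['centre'],1))
save(sys.argv[1]+'.png',im)
E
python3 w.py w1 paddle ring rest paddle_fin
```

```text
time: 1.38
tool_pos: [0.3199, -0.3881, 0.2503]
tool_rot: [0.0, 0.994, 0.111, 0.0]
contact_force: [1.3, 0.1, -1.3]
gripper_width: 1.001
grasp_force: 0.0
time: 2.0
tool_pos: [0.4455, -0.2156, 0.2502]
tool_rot: [-0.0, 0.993, 0.114, 0.0]
contact_force: [-0.3, 0.3, -0.3]
gripper_width: 1.001
grasp_force: 0.0
time: 2.12
tool_pos: [0.444, -0.2183, 0.25]
tool_rot: [0.0, 0.994, 0.111, -0.0]
contact_force: [0.3, -0.1, 0.1]
gripper_width: 1.0
grasp_force: 0.0
[ 0.444  -0.2183  0.25  ] yaw tool 0.2232 cam [ 0.512 -0.202  0.374] [-0.265 -0.06  -0.962]
paddle 0.95 [225.  11. 267. 115.] z [0.0314 0.088 ] circ/rect ((558.0750732421875, -176.7722930908203), 56.5787467956543) ((556.9290771484375, -175.22036743164062), (111.00179290771484, 37.330955505371094), 10.0894775390625)
paddle 0.75 [243. 176. 321. 313.] z [0.0717 0.0918] circ/rect ((444.7862548828125, -237.3936767578125), 75.53284454345703) ((434.5028076171875, -219.0364227294922), (151.01243591308594, 46.08500671386719), 29.256778717041016)
paddle mark 0.91 [ 95.4 240.2]
paddle mark 0.85 [200.3 266.9]
ring 0.6 [244.   0. 273.   7.] z [0.0286 0
[... 233 characters left out ...]
 circ/rect ((528.5469360351562, -179.80226135253906), 63.244285583496094) ((528.666748046875, -179.86209106445312), (109.73308563232422, 69.8268814086914), 3.257683277130127)
paddle_fin 0.92 [247. 177. 320. 313.] z [0.0727 0.0918] circ/rect ((444.7862548828125, -237.3936767578125), 75.53284454345703) ((434.5028076171875, -219.0364227294922), (151.01243591308594, 46.08500671386719), 29.256778717041016)
paddle_fin 0.77 [223.   8. 264. 114.] z [0.0314 0.088 ] circ/rect ((557.85400390625, -175.59432983398438), 57.09560012817383) ((556.697021484375, -174.0961456298828), (111.06478881835938, 39.62590026855469), 10.0894775390625)
paddle_fin mark 0.98 [ 90.4 237.1]
paddle_fin mark 0.74 [218.8 270.7]
```

View pics/w1.png

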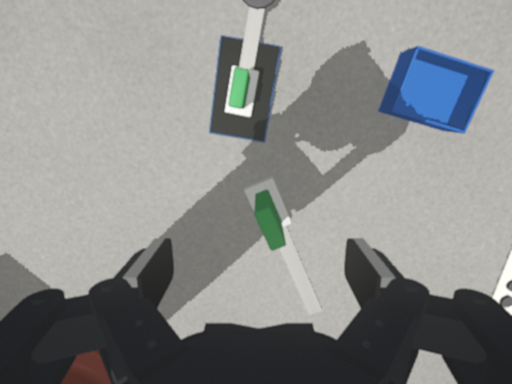

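The wrist view shows the light-green paddle on the rest at (240,88), with the ring at (262,3). The bigger green look-alike is at (270,220). I'll centre over the right one.

In the tool's units: 0.052 m is 0.832, -0.013 m is -0.208.

```bash
python3 -m crank '[{"finger_gap":1, "d":[0.832, -0.208, 0]}, {"finger_gap":1, "d":[0.832, -0.208, 0]}, {"finger_gap":1}, {"finger_gap":1}]'|tail -5|head -1
python3 w.py w2 paddle ring rest
python3 - <<'E'
from h import *
z=np.load('w2.npz');im,d=z['im'],z['d'];c=(z['K'],z['t'],z['M']);P=cloud(c,d);hsv=cv2.cvtColor(im,cv2.COLOR_RGB2HSV)
x,y,h=P[...,0],P[...,1],P[...,2]
reg=(x>.45)&(x<.72)&(y>-.25)&(y<-.10)
def rect(m,n):
    q=P[m]; 
    if len(q)<20: print(n,len(q));return
    print(n,len(q),'med',np.median(q,0).round(4),np.round(cv2.minAreaRect((q[:,:2]*1000).astype(np.float32))[0],1),cv2.minAreaRect((q[:,:2]*1000).astype(np.float32))[1:])
rect(reg&(abs(h-.088)<.004),'fin top'); rect(reg&(abs(h-.032)<.003),'foot');
rect(reg&(abs(h-.029)<.0025)&(hsv[...,2]<110)&(x>.56),'ring')
rect(reg&(abs(h-.022)<.004)&(hsv[...,2]>130)&(x>.56),'blade')
rect(reg&(abs(h-.020)<.003)&(hsv[...,2]<90)&(x<.6),'rest')
E
```

```text
tool_pos: [0.5396, -0.1699, 0.2497]
[ 0.5396 -0.1699  0.2497] yaw tool 0.2229 cam [ 0.607 -0.154  0.373] [-0.266 -0.059 -0.962]
paddle 0.6 [  0. 282.  24. 314.] z [0.0164 0.028 ] circ/rect ((428.1542053222656, -3.4753036499023438), 233.87158203125) ((437.41021728515625, 7.7558746337890625), (33.75775146484375, 467.72320556640625), 50.50697326660156)
paddle 0.57 [262. 247. 318. 328.] z [0.0595 0.0914] circ/rect ((491.0714416503906, -210.2960205078125), 129.16555786132812) ((482.39019775390625, -194.06451416015625), (258.1344299316406, 46.88784408569336), 28.13957977294922)
paddle mark 0.95 [268.2 283.5]
paddle mark 0.89 [180.8 264.5]
ring 0.84 [265.  68. 302. 107.] z [0.0286 0.0296] circ/rect ((629.3467407226562, -170.33456420898438), 27.551618576049805) ((634.2469482421875, -171.40289306640625), (43.67323303222656, 47.288963317871094), 14.261619567871094)
ring mark 0.6 [ 90.9 284.9]
rest 0.81 [233. 129. 301. 223.] z [0.0196 0.0206] circ/rect ((540.384765625, -179.83871459960938), 71.74018859863281) ((541.306884765625, -178.9132080078125), (134.56224060058594, 69.61262512207031), 3.292214870452881)
fin top 448 med [ 0.5279 -0.1784  0.0875] [ 527.3 -178.6] ((35.48814392089844, 14.018324851989746), 1.4865444898605347)
foot 796 med [ 0.5481 -0.171   0.0309] [ 578.  -173.5] ((41.606529235839844, 152.07354736328125), 89.66314697265625)
ring 0
blade 963 med [ 0.6036 -0.1763  0.0217] [ 613.6 -165. ] ((40.827735900878906, 106.80322265625), 89.34681701660156)
rest 2643 med [ 0.5316 -0.1872  0.0197] [ 528.7 -180.3] ((105.77312469482422, 65.39881896972656), 2.880028486251831)
```

View pics/w2.png

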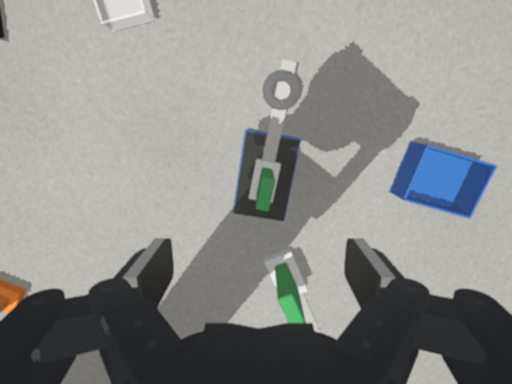

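Paddle fin at (265,188), ring at (283,88), blade tip at (289,64). Next: ring position and paddle yaw from blade pixels.

Run:
```python
from h import *
z=np.load('w2.npz');im,d=z['im'],z['d'];c=(z['K'],z['t'],z['M']);P=cloud(c,d)
print('ring',ray(c,283.5,87.5,.028).round(4)); print('tip',ray(c,289.5,62.5,.022).round(4))
x,y,h=P[...,0],P[...,1],P[...,2]
m=(x>.56)&(x<.68)&(y>-.215)&(y<-.135)&(h>.016)&(h<.0255)
X=np.arange(.586,.604,.003)
g=im.astype(int).sum(2)
for a,b in [(.584,.607),(.652,.668)]:
    for xx in np.arange(a,b,.004):
        q=P[m&(abs(x-xx)<.002)]
        if len(q)>5: print(round(xx,3),len(q),q[:,1].min().round(4),q[:,1].max().round(4),((q[:,1].min()+q[:,1].max())/2).round(4))
r=P[(h>.0262)&(h<.032)&(np.hypot(x-.632,y+.174)<.03)]; print('ring pts',len(r),cv2.minEnclosingCircle((r[:,:2]*1000).astype(np.float32)))
```

```text
ring [ 0.6369 -0.1757  0.028 ]
tip [ 0.6646 -0.1762  0.022 ]
0.584 84 -0.2106 -0.1548 -0.1827
0.588 46 -0.1845 -0.1692 -0.1769
0.592 46 -0.1848 -0.1695 -0.1771
0.596 47 -0.1849 -0.169 -0.1769
0.6 48 -0.1845 -0.1688 -0.1767
0.604 46 -0.1843 -0.1688 -0.1765
0.656 26 -0.1827 -0.1674 -0.175
0.66 56 -0.183 -0.1672 -0.1751
0.664 54 -0.183 -0.1676 -0.1753
0.668 12 -0.182 -0.1671 -0.1746
ring pts 965 ((634.0699462890625, -173.72500610351562), 21.767732620239258)
```

In the tool's units: 0.045 m is 0.72, 0.03 m is 0.48, 0.097 rad is 0.0485.

```bash
python3 -m crank '[{"finger_gap":1, "d":[-0.2192, 0.0928, 0], "rotvec":[0, 0, 0.05]}, {"finger_gap":1, "d":[0, 0, 0.48], "rotvec":[0, 0, 0.0485]}, {"finger_gap":1, "d":[0, 0, 0.72]}, {"finger_gap":1, "d":[0, 0, 0.72]}, {"finger_gap":1}]'; python3 -m crank '[{"finger_gap":1}]'; python3 w.py w3
```

```text
time: 4.05
tool_pos: [0.5247, -0.1773, 0.1258]
tool_rot: [-0.002, 1.0, 0.013, -0.004]
contact_force: [-0.0, 0.9, 0.9]
gripper_width: 1.006
grasp_force: 0.0
time: 4.18
tool_pos: [0.5286, -0.1791, 0.1319]
tool_rot: [0.001, 1.0, 0.013, 0.001]
contact_force: [0.0, -0.4, 0.9]
gripper_width: 0.999
grasp_force: 0.0
[ 0.5286 -0.1791  0.1319] yaw tool 0.0256 cam [ 0.598 -0.176  0.256] [-0.27  -0.007 -0.963]
```

In the tool's units: 0.03 m is 0.48, -0.001 m is -0.016.

```bash
python3 -m crank '[{"finger_gap":1, "d":[-0.016, -0.008, 0.48]}, {"finger_gap":1, "d":[0, 0, 0.432]}, {"finger_gap":1, "d":[0, 0, 0.16]}, {"finger_gap":1}, {"finger_gap":1}]'; python3 -m crank '[{"finger_gap":0.3}, {"finger_gap":0.15}, {"finger_gap":0}, {"finger_gap":0}, {"finger_gap":0}]';python3 -m crank '[{"finger_gap":0}, {"finger_gap":0}, {"finger_gap":0}]'
```

```text
time: 4.85
tool_pos: [0.528, -0.1786, 0.0649]
tool_rot: [0.001, 1.0, 0.013, 0.001]
contact_force: [-0.0, -0.6, 0.4]
gripper_width: 1.006
grasp_force: 0.0
time: 5.48
tool_pos: [0.5268, -0.178, 0.0631]
tool_rot: [-0.0, 1.0, 0.013, 0.0]
contact_force: [-0.2, 0.1, 0.2]
gripper_width: 0.156
grasp_force: 60.3
time: 5.85
tool_pos: [0.5268, -0.178, 0.0631]
tool_rot: [0.0, 1.0, 0.013, 0.0]
contact_force: [-0.4, 0.0, 1.8]
gripper_width: 0.159
grasp_force: 60.3
```

In the tool's units: -0.015 m is -0.24, -0.01 m is -0.16.

```bash
python3 -m crank '[{"finger_gap":0, "d":[0, 0, -0.08]}, {"finger_gap":0, "d":[0, 0, -0.16]}, {"finger_gap":0, "d":[0, 0, -0.24]}, {"finger_gap":0, "d":[0, 0, -0.16]}, {"finger_gap":0}]';python3 -m crank '[{"finger_gap":0}, {"finger_gap":0}]'
cat > t.py <<'E'
from h import *
import sys
# blade & ring heights in tool frame (x ahead)
s=manip.state();c=cam("wrist");im,d=manip.grab_frame("wrist");np.savez('last.npz',im=im,d=d,K=c[0],t=c[1],M=c[2])
Rm=rot(s['tool_rot']).as_matrix();T=(cloud(c,d)-s['tool_pos'])@Rm
x,y,z=T[...,0],T[...,1],T[...,2]
f=(d>0)&(abs(y)<.012)&(abs(z-.043)<.012)&(x>.055)&(x<.145)
for xx in np.arange(.06,.145,.01):
    q=T[f&(abs(x-xx)<.005)]
    if len(q)>5: print(round(xx,3),len(q),'y',q[:,1].mean().round(4),'below tcp',np.percentile(q[:,2],[20,50,80]).round(4))
a=np.abs
r=T[(d>0)&(z>.028)&(z<.0405)&(np.hypot(x-.107,y)<.032)]
if len(r)>30:print('ring rel',cv2.minEnclosingCircle((r[:,:2]*1000).astype(np.float32)),np.median(r[:,2]).round(4), 'plane', np.linalg.lstsq(np.c_[r[:,:2],np.ones(len(r))],r[:,2],rcond=None)[0].round(3))
print(s['tool_pos'].round(4),rot(s['tool_rot']).as_rotvec().round(4),s['contact_force'].round(2),s['ft_torque'].round(3))
if len(sys.argv)>1: save(sys.argv[1]+'.png',im)
E
python3 t.py l1
```

```text
time: 6.48
tool_pos: [0.5277, -0.1785, 0.1048]
tool_rot: [0.001, 1.0, 0.013, 0.001]
contact_force: [0.0, 0.4, -2.0]
gripper_width: 0.156
grasp_force: 59.9
time: 6.72
tool_pos: [0.5263, -0.1778, 0.1023]
tool_rot: [-0.0, 1.0, 0.013, -0.001]
contact_force: [0.0, -0.6, -2.3]
gripper_width: 0.15
grasp_force: 59.9
0.06 521 y -0.0006 below tcp [0.0409 0.0415 0.042 ]
0.07 549 y -0.0006 below tcp [0.041  0.0415 0.0421]
0.08 591 y -0.0005 below tcp [0.041  0.0416 0.0422]
0.09 948 y -0.0003 below tcp [0.0341 0.0348 0.0357]
0.1 890 y 0.0006 below tcp [0.0345 0.0355 0.0416]
0.11 1037 y 0.0006 below tcp [0.0354 0.0411 0.042 ]
0.12 737 y -0.0002 below tcp [0.0343 0.0351 0.0373]
ring rel ((101.08324432373047, -1.4252805709838867), 25.701602935791016) 0.0348 plane [-0.003 -0.001  0.035]
[ 0.5263 -0.1778  0.1023] [-3.1407e+00 -4.0500e-02  1.8000e-03] [ 0.03 -0.62 -2.29] [-0.043  0.042  0.012]
```

View pics/l1.png

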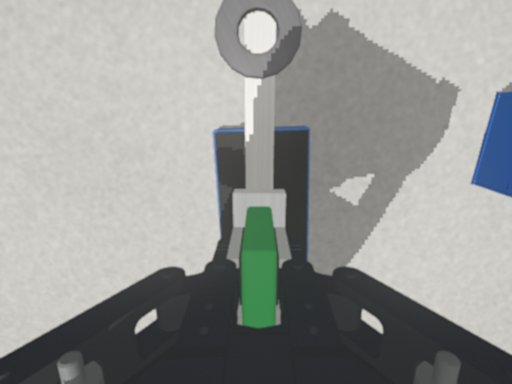

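Blade is level in the grip, underside 43.5 mm below the TCP, with the ring at (259,32) about 106 mm ahead and centred. Now a gentle lift and traverse.

In the tool's units: -0.018 m is -0.288, -0.006 m is -0.096.

```bash
{ python3 -m crank '[{"finger_gap":0, "d":[0, 0, -0.096]}, {"finger_gap":0, "d":[0, 0, -0.208]}, {"finger_gap":0, "d":[0, 0, -0.288]}, {"finger_gap":0, "d":[0, 0, -0.208]}, {"finger_gap":0, "d":[0, 0, -0.096]}]'
python3 -m crank '[{"finger_gap":0, "d":[0.016, -0.096, 0]}, {"finger_gap":0, "d":[0.016, -0.192, 0]}, {"finger_gap":0, "d":[0.0256, -0.288, 0]}, {"finger_gap":0, "d":[0.0288, -0.288, 0]}, {"finger_gap":0, "d":[0.0288, -0.288, 0]}]'
python3 -m crank '[{"finger_gap":0, "d":[0.0288, -0.288, 0]}, {"finger_gap":0, "d":[0.0288, -0.288, 0]}, {"finger_gap":0, "d":[0.0288, -0.288, 0]}, {"finger_gap":0, "d":[0.0288, -0.288, 0]}, {"finger_gap":0, "d":[0.0288, -0.288, 0]}]'
python3 -m crank '[{"finger_gap":0, "d":[0.0288, -0.288, 0]}, {"finger_gap":0, "d":[0.0288, -0.288, 0]}, {"finger_gap":0, "d":[0.0288, -0.288, 0]}, {"finger_gap":0, "d":[0.0288, -0.288, 0]}, {"finger_gap":0, "d":[0.0288, -0.288, 0]}]'
python3 -m crank '[{"finger_gap":0, "d":[0.0288, -0.288, 0]}, {"finger_gap":0, "d":[0.0288, -0.288, 0]}, {"finger_gap":0, "d":[0.0288, -0.288, 0]}, {"finger_gap":0, "d":[0.0288, -0.288, 0]}, {"finger_gap":0, "d":[0.0288, -0.288, 0]}]'
python3 -m crank '[{"finger_gap":0, "d":[0.016, -0.192, 0]}, {"finger_gap":0, "d":[0.016, -0.096, 0]}, {"finger_gap":0, "rotvec":[0, 0, -0.004]}, {"finger_gap":0, "rotvec":[0, 0, -0.008]}, {"finger_gap":0, "rotvec":[0, 0, -0.01]}]'
python3 -m crank '[{"finger_gap":0, "rotvec":[0, 0, -0.01]}, {"finger_gap":0, "rotvec":[0, 0, -0.01]}, {"finger_gap":0, "rotvec":[0, 0, -0.01]}, {"finger_gap":0, "rotvec":[0, 0, -0.008]}, {"finger_gap":0, "rotvec":[0, 0, -0.005]}]'
python3 -m crank '[{"finger_gap":0, "rotvec":[0, 0, -0.0035]}, {"finger_gap":0}, {"finger_gap":0}]'; } | egrep 'time|_pos'; python3 t.py l2
```

```text
time: 7.4
tool_pos: [0.5275, -0.1784, 0.161]
time: 8.02
tool_pos: [0.5321, -0.1042, 0.1588]
time: 8.65
tool_pos: [0.5389, -0.0144, 0.159]
time: 9.28
tool_pos: [0.5455, 0.0758, 0.159]
time: 9.9
tool_pos: [0.5522, 0.166, 0.159]
time: 10.52
tool_pos: [0.5537, 0.1823, 0.159]
time: 11.15
tool_pos: [0.5537, 0.1828, 0.159]
time: 11.52
tool_pos: [0.5537, 0.1828, 0.159]
0.06 517 y -0.0006 below tcp [0.041  0.0416 0.0421]
0.07 546 y -0.0005 below tcp [0.041  0.0415 0.042 ]
0.08 591 y -0.0004 below tcp [0.0411 0.0416 0.0421]
0.09 931 y -0.0003 below tcp [0.0343 0.0349 0.0357]
0.1 900 y 0.0004 below tcp [0.0345 0.0354 0.0415]
0.11 1031 y 0.0007 below tcp [0.0353 0.0412 0.042 ]
0.12 752 y -0.0002 below tcp [0.0343 0.0351 0.0376]
ring rel ((101.216064453125, -1.3083109855651855), 25.667478561401367) 0.0348 plane [-0.003 -0.002  0.035]
[0.5537 0.1828 0.159 ] [3.1312e+00 2.5550e-01 1.0000e-04] [-0.03  0.37 -3.19] [0.053 0.051 0.06 ]
```

View pics/l2.png

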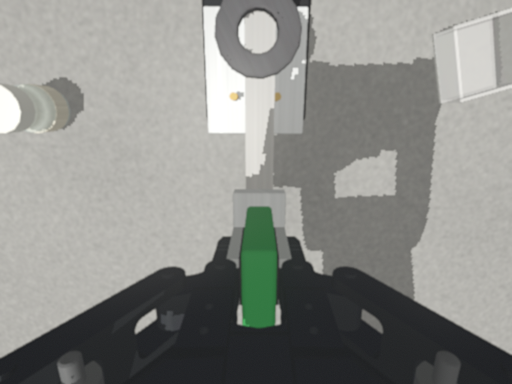

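Ring unmoved at (259,32). The dowels show at (235,97) and (277,97), straddling the blade. Next I'll compute them in the tool frame.

Run:
```python
from h import *
z=np.load('last.npz');im,d=z['im'],z['d'];c=(z['K'],z['t'],z['M']);P=cloud(c,d);hsv=cv2.cvtColor(im,cv2.COLOR_RGB2HSV)
s=manip.state();Rm=rot(s['tool_rot']).as_matrix();T=(P-s['tool_pos'])@Rm
m=(P[...,2]>.04)&(P[...,2]<.065)&(hsv[...,1]<60)&(hsv[...,2]>120); m[:, :195]=0;m[:,320:]=0
q=T[m];print('table z',np.median(P[m][:,2]).round(4), 'rel', q[:,0].min().round(4),q[:,1].min().round(4),q[:,1].max().round(4),cv2.minAreaRect((q[:,:2]*1000).astype(np.float32)))
v,u=np.nonzero(m)
# table left/right edge y vs x
for xx in np.arange(.055,.13,.012):
    e=q[abs(q[:,0]-xx)<.004]; 
    if len(e): print(round(xx,3),e[:,1].min().round(4),e[:,1].max().round(4),((e[:,1].min()+e[:,1].max())/2).round(4))
I=hsv[80:115,215:300]; b=((I[...,1]>90)&(I[...,0]>8)&(I[...,0]<35)).astype(np.uint8)
k,l,st,ce=cv2.connectedComponentsWithStats(b)
for i in range(1,k):
    if st[i,4]<6: continue
    w=T[80:115,215:300][l==i]; ww=P[80:115,215:300][l==i]; print('brass',st[i].tolist(),ce[i]+[215,80],np.median(w,0).round(4),'ztop',np.percentile(ww[:,2],[10,50,90]).round(4), ((ray(c,*(ce[i]+[215,80]),.066)-s['tool_pos'])@Rm).round(4))
```

```text
table z 0.0466 rel 0.0515 -0.0417 0.0347 ((96.68479919433594, -3.3799476623535156), (90.03931427001953, 76.33818054199219), 0.43722087144851685)
0.055 -0.0414 0.0341 -0.0036
0.067 -0.0417 0.0343 -0.0037
0.079 -0.0412 0.0339 -0.0037
0.091 -0.0415 0.0343 -0.0036
0.103 -0.0415 0.0344 -0.0035
0.115 -0.041 0.0347 -0.0032
0.127 -0.0412 0.0347 -0.0033
brass [16, 14, 7, 6, 32] [233.9375   96.21875] [ 0.0793 -0.0188  0.0985] ztop [0.0597 0.0605 0.0612] [ 0.0789 -0.0184  0.093 ]
brass [61, 14, 4, 6, 21] [277.33333333  96.38095238] [0.0792 0.0126 0.0984] ztop [0.0596 0.0606 0.0616] [0.0788 0.0126 0.093 ]
```

In the tool's units: 0.012 m is 0.192, 0.003 m is 0.048.

```bash
{ python3 -m crank '[{"finger_gap":0, "d":[-0.0048, -0.0112, 0.048]}, {"finger_gap":0, "d":[-0.0048, -0.016, 0.128]}, {"finger_gap":0, "d":[-0.0064, -0.016, 0.192]}, {"finger_gap":0, "d":[0, 0, 0.192]}, {"finger_gap":0, "d":[0, 0, 0.16]}]'
python3 -m crank '[{"finger_gap":0, "d":[0, 0, 0.128]}, {"finger_gap":0, "d":[0, 0, 0.08]}, {"finger_gap":0, "d":[0, 0, 0.032]}, {"finger_gap":0}, {"finger_gap":0}]';} | egrep 'time|_pos|cont'
python3 -m crank '[{"finger_gap":0, "d":[0, 0, 0.016]}, {"finger_gap":0}, {"finger_gap":0}]'| egrep '_pos|cont'; python3 t.py l3
```

```text
time: 12.2
tool_pos: [0.5517, 0.1852, 0.1125]
contact_force: [0.4, -1.3, -2.2]
time: 12.82
tool_pos: [0.5526, 0.1854, 0.0995]
contact_force: [0.0, 0.1, -1.7]
tool_pos: [0.5522, 0.1853, 0.098]
contact_force: [-0.9, -0.4, -3.1]
0.06 735 y -0.0 below tcp [0.041  0.0418 0.0511]
0.07 754 y -0.0001 below tcp [0.0412 0.0419 0.051 ]
0.08 810 y 0.0001 below tcp [0.0412 0.0418 0.051 ]
0.09 1034 y -0.0001 below tcp [0.0342 0.0349 0.0364]
0.1 906 y 0.0004 below tcp [0.0344 0.0353 0.0415]
0.11 1144 y -0.0001 below tcp [0.0356 0.0413 0.0422]
0.12 764 y -0.0003 below tcp [0.0343 0.0351 0.0377]
ring rel ((100.42276000976562, -0.3722543716430664), 26.93898582458496) 0.0348 plane [-0.019  0.     0.037]
[0.5522 0.1853 0.098 ] [-3.1312 -0.2553  0.    ] [-0.86 -0.43 -3.07] [ 0.024  0.025 -0.02 ]
```

```bash
cat > dw.py <<'E'
from h import *
z=np.load('last.npz');im,d=z['im'],z['d'];c=(z['K'],z['t'],z['M']);P=cloud(c,d);hsv=cv2.cvtColor(im,cv2.COLOR_RGB2HSV)
s=manip.state();Rm=rot(s['tool_rot']).as_matrix();T=(P-s['tool_pos'])@Rm
b=((hsv[...,1]>90)&(hsv[...,0]>8)&(hsv[...,0]<35)&(abs(T[...,1])<.03)&(T[...,0]>.04)&(P[...,2]>.04)).astype(np.uint8)
k,l,st,ce=cv2.connectedComponentsWithStats(b)
for i in range(1,k):
    if st[i,4]>8: print('brass',st[i].tolist(),np.median(T[l==i],0).round(4),T[l==i][:,1].min().round(4),T[l==i][:,1].max().round(4))
E
python3 dw.py; python3 -m crank '[{"finger_gap":0, "d":[0, 0, 0.032]}, {"finger_gap":0, "d":[0, 0, 0.032]}, {"finger_gap":0, "d":[0, 0, 0.016]}, {"finger_gap":0}, {"finger_gap":0}]'| egrep '_pos|cont'
for i in 1 ; do python3 -m crank '[{"finger_gap":0, "d":[0, 0, 0.008]}, {"finger_gap":0}, {"finger_gap":0}]'| egrep '_pos|cont';done;  python3 -c "
from plant import manip
for i in range(1): s=manip.state();print(s['contact_force'],s['ft_torque'])"
```

```text
brass [224, 85, 11, 10, 81] [ 0.0801 -0.0163  0.0375] -0.0191 -0.0007
brass [283, 84, 11, 11, 87] [0.08   0.0148 0.0377] 0.0125 0.0175
tool_pos: [0.5523, 0.1854, 0.0931]
contact_force: [0.0, 0.5, -1.6]
tool_pos: [0.5523, 0.1853, 0.0925]
contact_force: [0.6, 0.6, -2.5]
[ 0.55270335  0.5868945  -2.50670357] [-0.02121535  0.09380218  0.03581938]
```

In the tool's units: 0.0005 m is 0.008.

```bash
python3 -m crank '[{"finger_gap":0, "d":[0, 0, 0.008]}, {"finger_gap":0}, {"finger_gap":0}]'| egrep '_pos|cont'; python3 -m crank '[{"finger_gap":0, "d":[0, 0, 0.008]}, {"finger_gap":0}, {"finger_gap":0}]'| egrep '_pos|cont'; python3 -m crank '[{"finger_gap":0, "d":[0, 0, 0.008]}, {"finger_gap":0}, {"finger_gap":0}]'| egrep '_pos|cont'
```

```text
tool_pos: [0.5523, 0.1853, 0.092]
contact_force: [0.7, -0.3, -2.6]
tool_pos: [0.5522, 0.1853, 0.0915]
contact_force: [-0.2, -0.2, -2.1]
tool_pos: [0.5522, 0.1853, 0.091]
contact_force: [1.1, -0.2, -2.5]
```

In the tool's units: 0.0004 m is 0.0064.

```bash
python3 -m crank '[{"finger_gap":0, "d":[0, 0, 0.0064]}, {"finger_gap":0}, {"finger_gap":0}]'| egrep '_pos|cont'; python3 -m crank '[{"finger_gap":0, "d":[0, 0, 0.0064]}, {"finger_gap":0}, {"finger_gap":0}]'| egrep '_pos|cont'
```

```text
tool_pos: [0.5522, 0.1853, 0.0906]
contact_force: [0.6, -0.3, -2.2]
tool_pos: [0.5523, 0.1853, 0.0903]
contact_force: [0.3, -1.0, -1.9]
```

In the tool's units: 0.0004 m is 0.0064.

```bash
python3 -m crank '[{"finger_gap":0, "d":[0, 0, 0.0064]}, {"finger_gap":0}, {"finger_gap":0}]'| egrep '_pos|cont'; python3 t.py | tail -1; python3 -m crank '[{"finger_gap":0, "d":[0, 0, 0.0064]}, {"finger_gap":0}, {"finger_gap":0}]'| egrep '_pos|cont'; python3 t.py|tail -1
```

```text
tool_pos: [0.5524, 0.1853, 0.09]
contact_force: [-1.3, 0.2, -0.3]
[0.5524 0.1853 0.09  ] [-3.1311e+00 -2.5550e-01 -6.0000e-04] [-1.33  0.2  -0.28] [-0.043 -0.019 -0.076]
tool_pos: [0.5525, 0.1854, 0.0898]
contact_force: [-1.3, -0.4, 2.7]
[0.5525 0.1854 0.0898] [-3.1311e+00 -2.5540e-01 -8.0000e-04] [-1.28 -0.43  2.75] [-0.043  0.075 -0.017]
```

In the tool's units: 0.0002 m is 0.0032.

```bash
python3 -m crank '[{"finger_gap":0, "d":[0, 0, 0.0032]}, {"finger_gap":0}, {"finger_gap":0}, {"finger_gap":0}, {"finger_gap":0}]'| egrep 'time|_pos|cont|grasp'; python3 t.py l4; python3 dw.py
```

```text
time: 17.6
tool_pos: [0.5524, 0.1853, 0.0898]
contact_force: [-2.4, -0.6, 5.6]
grasp_force: 60.9
0.06 767 y 0.0 below tcp [0.0409 0.0416 0.043 ]
0.07 814 y -0.0 below tcp [0.0409 0.0417 0.043 ]
0.08 863 y 0.0001 below tcp [0.0408 0.0416 0.0429]
0.09 1045 y -0.0 below tcp [0.0339 0.0345 0.0368]
0.1 932 y 0.0002 below tcp [0.0341 0.0351 0.0412]
0.11 1143 y -0.0001 below tcp [0.0351 0.0409 0.0417]
0.12 744 y -0.0001 below tcp [0.0339 0.0347 0.0379]
ring rel ((100.04066467285156, -0.43334585428237915), 26.784786224365234) 0.0344 plane [ 0.016 -0.     0.033]
[0.5524 0.1853 0.0898] [-3.1312e+00 -2.5550e-01 -6.0000e-04] [-2.39 -0.63  5.58] [-0.087  0.26   0.027]
brass [222, 83, 12, 11, 96] [ 0.08   -0.0165  0.0293] -0.0192 -0.0139
brass [284, 83, 12, 12, 106] [0.0796 0.0148 0.0291] 0.0121 0.0175
```

View pics/l4.png

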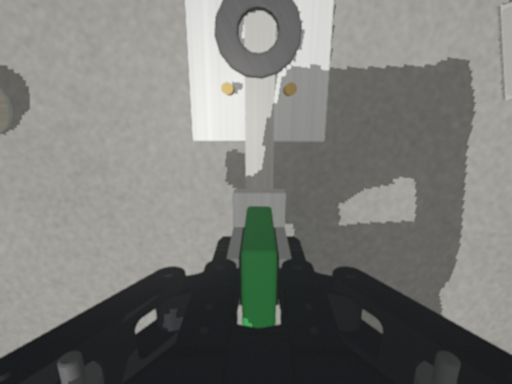

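Blade bedded between the dowels (228,89) and (290,89); ring at (258,30) on their far side, clear of both. I'll ease the push slightly and draw out slowly.

In the tool's units: -0.002 m is -0.032, -0.001 m is -0.016.

```bash
python3 -m crank '[{"finger_gap":0, "d":[0, 0, -0.0032]}, {"finger_gap":0, "d":[-0.016, 0, 0]}, {"finger_gap":0, "d":[-0.032, 0, 0]}, {"finger_gap":0, "d":[-0.032, 0, 0]}, {"finger_gap":0, "d":[-0.032, 0, 0]}]'| egrep 'time|_pos|cont|grasp'; python3 -m crank '[{"finger_gap":0, "d":[-0.032, 0, 0]}, {"finger_gap":0, "d":[-0.032, 0, 0]}, {"finger_gap":0, "d":[-0.032, 0, 0]}, {"finger_gap":0, "d":[-0.032, 0, 0]}, {"finger_gap":0}]'| egrep 'time|_pos|cont|grasp'; python3 t.py; python3 dw.py
```

```text
time: 18.27
tool_pos: [0.5457, 0.1842, 0.0897]
contact_force: [1.5, 1.0, 2.5]
grasp_force: 60.6
time: 18.9
tool_pos: [0.5374, 0.1829, 0.0896]
contact_force: [1.3, 0.7, 3.3]
grasp_force: 60.6
0.06 522 y -0.0006 below tcp [0.0406 0.0411 0.0417]
0.07 743 y -0.0001 below tcp [0.0408 0.0414 0.0426]
0.08 861 y 0.0 below tcp [0.0407 0.0415 0.0429]
0.09 998 y 0.0 below tcp [0.038  0.0412 0.0428]
0.1 1042 y 0.0 below tcp [0.0336 0.0341 0.0347]
0.11 972 y -0.0 below tcp [0.0344 0.0406 0.0415]
0.12 811 y 0.0001 below tcp [0.0356 0.0408 0.0417]
ring rel ((103.0728530883789, -2.0662789344787598), 28.22350311279297) 0.0342 plane [-0.001  0.001  0.035]
[0.5374 0.1829 0.0896] [-3.1312e+00 -2.5550e-01 -1.0000e-04] [1.25 0.65 3.25] [ 0.075 -0.685 -0.001]
brass [221, 49, 12, 14, 118] [ 0.0951 -0.0163  0.0291] -0.019 -0.0138
brass [285, 48, 13, 17, 150] [0.0947 0.0146 0.0293] 0.0122 0.018
```

In the tool's units: -0.003 m is -0.048.

```bash
python3 -m crank '[{"finger_gap":0, "d":[-0.048, 0, 0]}, {"finger_gap":0, "d":[-0.048, 0, 0]}, {"finger_gap":0, "d":[-0.048, 0, 0]}, {"finger_gap":0, "d":[-0.048, 0, 0]}, {"finger_gap":0, "d":[-0.048, 0, 0]}]'| egrep 'time|_pos|cont|grasp'; python3 -m crank '[{"finger_gap":0, "d":[-0.048, 0, 0]}, {"finger_gap":0, "d":[-0.048, 0, 0]}, {"finger_gap":0, "d":[-0.048, 0, 0]}, {"finger_gap":0, "d":[-0.048, 0, 0]}, {"finger_gap":0, "d":[-0.048, 0, 0]}]'| egrep 'time|_pos|cont|grasp'; python3 t.py l5; python3 dw.py
```

```text
time: 19.58
tool_pos: [0.5225, 0.1804, 0.0895]
contact_force: [3.5, 1.2, 3.7]
grasp_force: 60.7
time: 20.2
tool_pos: [0.5075, 0.178, 0.0893]
contact_force: [2.7, 0.4, 2.4]
grasp_force: 60.6
0.06 516 y -0.0006 below tcp [0.0404 0.0409 0.0415]
0.07 548 y -0.0006 below tcp [0.0404 0.0409 0.0415]
0.08 583 y -0.0005 below tcp [0.0403 0.0409 0.0414]
0.09 610 y -0.0005 below tcp [0.0402 0.0408 0.0414]
0.1 903 y -0.0001 below tcp [0.0403 0.0411 0.0424]
0.11 1021 y 0.0 below tcp [0.0403 0.0411 0.0424]
0.12 807 y -0.0001 below tcp [0.0403 0.0411 0.0425]
ring rel ((99.05862426757812, -0.42826083302497864), 24.110227584838867) 0.0401 plane [-0.003  0.004  0.04 ]
[0.5075 0.178  0.0893] [ 3.1311e+00  2.5550e-01 -6.0000e-04] [2.71 0.42 2.39] [ 0.162 -0.875 -0.022]
```

View pics/l5.png

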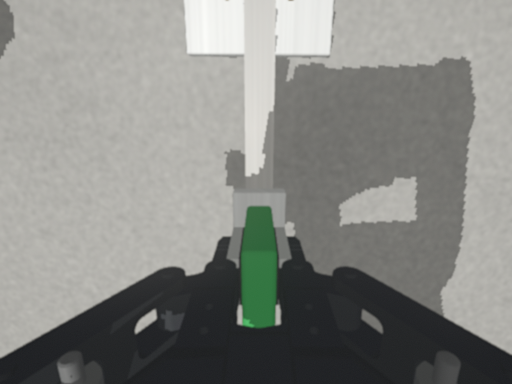

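Blade is still straight and centred in the gap; the ring is now out of view above. I'll keep drawing.

Careful with the scale: shifts go in shares of 62.5 mm and turns go in shares of 2 rad. That gives: -0.003 m is -0.048.

```bash
python3 -m crank '[{"finger_gap":0, "d":[-0.048, 0, 0]}, {"finger_gap":0, "d":[-0.048, 0, 0]}, {"finger_gap":0, "d":[-0.048, 0, 0]}, {"finger_gap":0, "d":[-0.048, 0, 0]}, {"finger_gap":0, "d":[-0.048, 0, 0]}]'| egrep 'time|_pos|cont|grasp'; python3 -m crank '[{"finger_gap":0, "d":[-0.048, 0, 0]}, {"finger_gap":0, "d":[-0.048, 0, 0]}, {"finger_gap":0, "d":[-0.048, 0, 0]}, {"finger_gap":0, "d":[-0.048, 0, 0]}, {"finger_gap":0, "d":[-0.048, 0, 0]}]'| egrep 'time|_pos|cont|grasp'; python3 -m crank '[{"finger_gap":0, "d":[-0.08, 0, 0]}, {"finger_gap":0, "d":[-0.08, 0, 0]}, {"finger_gap":0, "d":[-0.16, 0, 0]}, {"finger_gap":0, "d":[-0.16, 0, 0]}, {"finger_gap":0, "d":[-0.16, 0, 0]}]'| egrep 'time|_pos|cont|grasp';  python3 -m crank '[{"finger_gap":0, "d":[-0.32, 0, 0]}, {"finger_gap":0, "d":[-0.32, 0, -0.16]}, {"finger_gap":0, "d":[-0.16, 0, -0.48]}, {"finger_gap":0, "d":[0, 0, -0.64]}, {"finger_gap":0}]'; python3 -m crank '[{"finger_gap":0}]'; python3 t.py
python3 - <<'E'
from h import *
o=[]
for n,(x0,y0,w,h) in [("top",(140,120,70,70)),("side",(130,180,80,60))]:
    im,d=manip.grab_frame(n); np.savez(n+'2.npz',im=im,d=d); o.append(cv2.resize(im[y0:y0+h,x0:x0+w],(400,400),interpolation=cv2.INTER_CUBIC))
    c=cam(n)
    for x in manip.outline_of(n,'ring')[:2]: e=x['extent'];print(n,x['conf'],e,ray(c,(e[0]+e[2])/2,(e[1]+e[3])/2,.051).round(4))
save('ring1.png',np.hstack(o))
E
```

```text
time: 20.88
tool_pos: [0.4927, 0.1755, 0.0893]
contact_force: [2.0, -0.5, 2.5]
grasp_force: 60.6
time: 21.5
tool_pos: [0.4779, 0.1731, 0.0893]
contact_force: [1.7, -0.4, 1.2]
grasp_force: 60.6
time: 22.12
tool_pos: [0.437, 0.1664, 0.0885]
contact_force: [-0.1, 0.0, -0.4]
grasp_force: 60.1
time: 22.75
tool_pos: [0.391, 0.159, 0.1729]
tool_rot: [-0.0, 0.997, 0.081, 0.004]
contact_force: [0.8, 0.2, -3.1]
gripper_width: 0.158
grasp_force: 60.1
time: 22.88
tool_pos: [0.3886, 0.1584, 0.1683]
tool_rot: [0.0, 0.997, 0.081, -0.001]
contact_force: [-0.2, -0.2, -1.7]
gripper_width: 0.153
grasp_force: 60.1
0.06 520 y -0.0006 below tcp [0.0407 0.0413 0.0419]
0.07 550 y -0.0006 below tcp [0.0408 0.0413 0.0419]
0.08 579 y -0.0006 below tcp [0.0407 0.0413 0.0419]
0.09 609 y -0.0005 below tcp [0.0407 0.0413 0.0418]
0.1 653 y -0.0006 below tcp [0.0407 0.0413 0.0419]
0.11 672 y -0.0005 below tcp [0.0408 0.0413 0.0419]
0.12 542 y -0.0004 below tcp [0.0407 0.0413 0.0419]
ring rel ((98.88335418701172, -0.2939037084579468), 23.8792724609375) 0.0402 plane [-0.001 -0.002  0.04 ]
[0.3886 0.1584 0.1683] [ 3.131e+00  2.555e-01 -2.400e-03] [-0.22 -0.21 -1.7 ] [-0.034  0.017  0.032]
top 0.58 [158.1, 150.4, 173.4, 164.6] [0.6443 0.2075 0.051 ]
side 0.71 [145.8, 196.1, 190.5, 232.5] [0.6349 0.2251 0.051 ]
side 0.62 [162.2, 198.1, 175.8, 210.9] [0.6572 0.1958 0.051 ]
```

View pics/ring1.png

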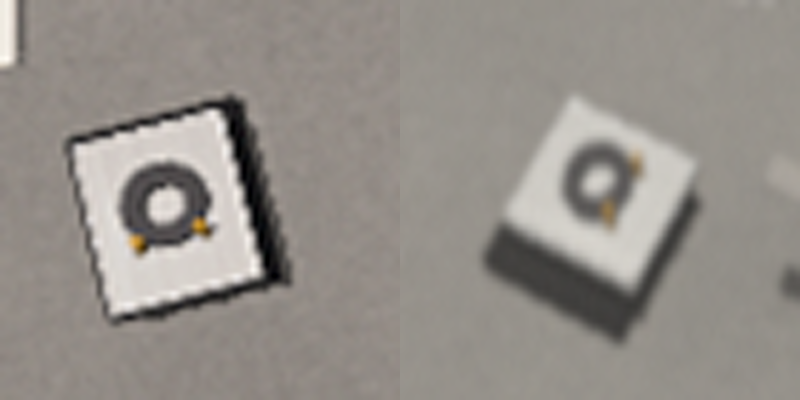

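Both views show the ring flat and against both dowels: top crop, ring (165,203), dowels (137,242) and (201,226). I'll measure it closer with the wrist camera on the way back.

In the tool's units: 0.035 m is 0.56, 0.025 m is 0.4.

```bash
{ python3 -m crank '[{"finger_gap":0, "d":[0.4, 0.08, -0.16]}, {"finger_gap":0, "d":[0.56, 0.176, -0.16]}, {"finger_gap":0, "d":[0.56, 0.16, -0.16]}, {"finger_gap":0, "d":[0.56, 0.16, 0]}, {"finger_gap":0, "d":[0.56, 0.16, 0]}]';python3 -m crank '[{"finger_gap":0, "d":[0.48, 0.08, 0]}, {"finger_gap":0}, {"finger_gap":0}]'; } | egrep '_pos|time'
cat > r.py <<'E'
from h import *
s=manip.state();c=cam("wrist");im,d=manip.grab_frame("wrist");np.savez('last.npz',im=im,d=d,K=c[0],t=c[1],M=c[2]);save('rw.png',im)
P=cloud(c,d);hsv=cv2.cvtColor(im,cv2.COLOR_RGB2HSV)
L=(P[...,:2]-[.6507,.2005])@np.array([[.9867,-.1623],[.1623,.9867]]); h=P[...,2]
near=(abs(L[...,0])<.06)&(abs(L[...,1])<.05)
b=(near&(hsv[...,1]>90)&(hsv[...,0]>8)&(hsv[...,0]<35)&(h>.04)&(h<.07)).astype(np.uint8)
k,l,st,ce=cv2.connectedComponentsWithStats(b)
for i in range(1,k):
    m=(l==i)&(h>.057)
    if m.sum()>4: print('dowel',m.sum(),(np.r_[cv2.minEnclosingCircle((L[m]*1000).astype(np.float32))[0]]).round(1),(L[m].mean(0)*1000).round(1))
t=near&(hsv[...,1]<60)&(hsv[...,2]>120)&(abs(h-.0466)<.004); print('table z',np.median(h[t]))
r=near&(hsv[...,2]<125)&(hsv[...,1]<60)&(h>.050)&(h<.057)&(b==0); q=L[r]*1000
cc=cv2.minEnclosingCircle(q.astype(np.float32)); print('ring',r.sum(),cc,q.mean(0).round(1),'z',np.percentile(h[r],[10,50,90]).round(4),'tilt',np.linalg.lstsq(np.c_[L[r],np.ones(r.sum())],h[r],rcond=None)[0].round(4))
E
python3 r.py
```

```text
time: 23.75
tool_pos: [0.5607, 0.1397, 0.1985]
time: 24.12
tool_pos: [0.5893, 0.1398, 0.1984]
dowel 21 [-19.2  17. ] [-18.8  17. ]
dowel 27 [-18.5 -14.4] [-18.7 -14.6]
table z 0.04656529474054283
ring 40 ((-1.1290435791015625, 0.8706837892532349), 21.25899887084961) [0.5 1.9] z [0.0518 0.0527 0.0539] tilt [-0.0271 -0.0168  0.0529]
```

```bash
cat > r2.py <<'E'
from h import *
from scipy.optimize import least_squares
z=np.load('last.npz');im,d=z['im'],z['d'];c=(z['K'],z['t'],z['M']);P=cloud(c,d);hsv=cv2.cvtColor(im,cv2.COLOR_RGB2HSV)
L=(P[...,:2]-[.6507,.2005])@np.array([[.9867,-.1623],[.1623,.9867]]);h=P[...,2]
r=(np.hypot(L[...,0],L[...,1])<.03)&(h>.0508)&(h<.0565)&(hsv[...,1]<80)
q=L[r]*1000; print(r.sum(),'V',np.percentile(hsv[r][:,2],[10,50,90]),'mec',cv2.minEnclosingCircle(q.astype(np.float32)),'tilt',np.linalg.lstsq(np.c_[L[r],np.ones(r.sum())],h[r],rcond=None)[0].round(4))
cn,_=cv2.findContours(r.astype(np.uint8),cv2.RETR_CCOMP,cv2.CHAIN_APPROX_NONE)
for k in cn:
    if len(k)>25:
        e=L[k[:,0,1],k[:,0,0]]*1000; f=least_squares(lambda p:np.hypot(e[:,0]-p[0],e[:,1]-p[1])-p[2],[0,0,20],loss='soft_l1'); print(len(k),f.x.round(2))
e=np.argwhere(r);y0,x0=e.min(0);y1,x1=e.max(0);print(x0,y0,x1,y1)
save('ringc.png',cv2.resize(im[max(0,y0-25):y1+40,max(0,x0-40):x1+40],None,fx=4,fy=4,interpolation=cv2.INTER_CUBIC)[:600,:800])
E
python3 r2.py
```

```text
1517 V [133. 142. 158.] mec ((-2.607022762298584, 1.495612382888794), 23.7806339263916) tilt [-0.0007  0.0015  0.0534]
149 [-0.54  1.35 21.29]
65 [-0.43  1.18 10.29]
179 84 226 133
```

View pics/ringc.png

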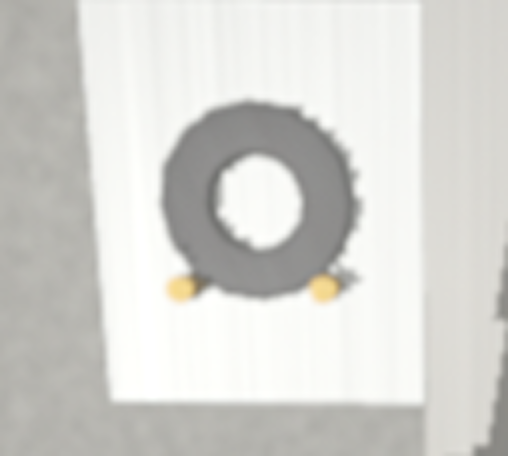

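The close crop shows the ring flat (tilt about 0, top 7 mm above the table), touching both dowels at (181,288) and (323,288). Now to return the paddle to its rest.

In the tool's units: 0.038 m is 0.608, 0.019 m is 0.304.

```bash
{ python3 -m crank '[{"finger_gap":0, "d":[-0.112, 0.304, 0]}, {"finger_gap":0, "d":[-0.224, 0.608, 0]}, {"finger_gap":0, "d":[-0.224, 0.608, 0]}, {"finger_gap":0, "d":[-0.224, 0.608, 0]}, {"finger_gap":0, "d":[-0.224, 0.608, 0]}]';python3 -m crank '[{"finger_gap":0, "d":[-0.224, 0.608, 0]}, {"finger_gap":0, "d":[-0.224, 0.608, 0]}, {"finger_gap":0, "d":[-0.224, 0.608, 0]}, {"finger_gap":0, "d":[-0.1328, 0.2944, 0], "rotvec":[0, 0, 0.0185]}, {"finger_gap":0, "d":[0, 0, 0.32], "rotvec":[0, 0, 0.025]}]';  python3 -m crank '[{"finger_gap":0, "d":[0, 0, 0.48], "rotvec":[0, 0, 0.025]}, {"finger_gap":0, "d":[0, 0, 0.48]}, {"finger_gap":0}, {"finger_gap":0}]';} | egrep '_pos|time|rot'; python3 t.py
python3 - <<'E'
from h import *
z=np.load('last.npz');P=cloud((z['K'],z['t'],z['M']),z['d']);hsv=cv2.cvtColor(z['im'],cv2.COLOR_RGB2HSV)
m=(abs(P[...,2]-.02)<.004)&(P[...,0]>.45)&(P[...,0]<.6)&(P[...,1]>-.24)&(P[...,1]<-.12); q=P[m]
print(len(q),q.min(0).round(4),q.max(0).round(4),cv2.minAreaRect((q[:,:2]*1000).astype(np.float32)))
E
```

```text
time: 24.8
tool_pos: [0.5543, -0.0409, 0.1996]
tool_rot: [0.0, 0.997, 0.081, 0.0]
time: 25.42
tool_pos: [0.5278, -0.1799, 0.1815]
tool_rot: [0.001, 0.999, 0.035, 0.002]
time: 25.92
tool_pos: [0.5279, -0.178, 0.1207]
tool_rot: [0.0, 1.0, 0.013, 0.001]
0.06 519 y -0.0006 below tcp [0.0407 0.0413 0.0418]
0.07 549 y -0.0006 below tcp [0.0408 0.0413 0.0419]
0.08 576 y -0.0006 below tcp [0.0409 0.0414 0.0419]
0.09 612 y -0.0005 below tcp [0.0407 0.0413 0.0419]
0.1 654 y -0.0006 below tcp [0.0408 0.0413 0.0419]
0.11 670 y -0.0007 below tcp [0.0407 0.0413 0.0419]
0.12 542 y -0.0004 below tcp [0.0408 0.0413 0.0419]
ring rel ((98.71146392822266, -0.2399987131357193), 23.685251235961914) 0.0403 plane [-0.002 -0.004  0.04 ]
[ 0.5279 -0.178   0.1207] [3.1406e+00 4.0300e-02 2.4000e-03] [ 0.68 -0.64 -0.82] [-0.037  0.02  -0.045]
4821 [ 0.4815 -0.2169  0.016 ] [ 0.5848 -0.1427  0.0224] ((531.5117797851562, -179.75413513183594), (104.0579833984375, 68.90543365478516), 3.1946258544921875)
```

Over the rest, as at the start. Lower and feel for contact (expected near z = 0.0627).

In the tool's units: 0.02 m is 0.32, 0.015 m is 0.24.

```bash
python3 -m crank '[{"finger_gap":0, "d":[0, 0, 0.24]}, {"finger_gap":0, "d":[0, 0, 0.32]}, {"finger_gap":0, "d":[0, 0, 0.208]}, {"finger_gap":0, "d":[0, 0, 0.08]}, {"finger_gap":0}]' | egrep '_pos|cont'; python3 -m crank '[{"finger_gap":0, "d":[0, 0, 0.032]}, {"finger_gap":0}, {"finger_gap":0}]' | egrep '_pos|cont'; python3 -m crank '[{"finger_gap":0, "d":[0, 0, 0.024]}, {"finger_gap":0}, {"finger_gap":0}]' | egrep '_pos|cont'; python3 -m crank '[{"finger_gap":0, "d":[0, 0, 0.0112]}, {"finger_gap":0}, {"finger_gap":0}]' | egrep '_pos|cont'
```

```text
tool_pos: [0.5272, -0.1778, 0.0657]
contact_force: [1.0, -0.2, -1.1]
tool_pos: [0.5277, -0.178, 0.0648]
contact_force: [-0.3, -0.4, -2.3]
tool_pos: [0.5277, -0.178, 0.0631]
contact_force: [0.9, -0.3, -1.1]
tool_pos: [0.5277, -0.178, 0.0631]
contact_force: [-2.6, 1.2, 4.9]
```

In the tool's units: -0.05 m is -0.8, -0.04 m is -0.64.

```bash
python3 -m crank '[{"finger_gap":0.25}, {"finger_gap":0.4}, {"finger_gap":0.7}, {"finger_gap":0.7}, {"finger_gap":0.7}]' | egrep '_pos|cont|width'; python3 -m crank '[{"finger_gap":0.7, "d":[0, 0, -0.08]}, {"finger_gap":0.7, "d":[0, 0, -0.32]}, {"finger_gap":0.7, "d":[0, 0, -0.64]}, {"finger_gap":0.7, "d":[0, 0, -0.8]}, {"finger_gap":0.7, "d":[0, 0, -0.64]}]' | egrep 'time|_pos|cont|width';python3 -m crank '[{"finger_gap":0.7}, {"finger_gap":0.7}]' | egrep 'time|_pos|cont|width'
python3 - <<'E'
from h import *
s=manip.state();c=cam("wrist");im,d=manip.grab_frame("wrist");P=cloud(c,d);x,y,h=P[...,0],P[...,1],P[...,2]
def rect(m,n): q=P[m]; print(n,len(q),np.median(q,0).round(4),cv2.minAreaRect((q[:,:2]*1000).astype(np.float32)))
g=(x>.48)&(x<.6)&(y>-.23)&(y<-.12)
rect(g&(abs(h-.088)<.004),'fin')
for xx in (.592,.61,.63,.65,.66):
    q=P[(abs(x-xx)<.003)&(y>-.2)&(y<-.15)&(h>.014)]; 
    if len(q): print(xx,len(q),q[:,1].mean().round(4),np.median(q[:,2]).round(4))
im,d=manip.grab_frame("top");save('fin.png',im);a=np.load('top2.npz');c=cam('top')
P=cloud(c,d);P0=cloud(c,a['d']);m=(abs(P[120:190,140:210,2]-P0[120:190,140:210,2])>.004);print('stand-area changed px',m.sum())
a=np.load('top.npz')['im'].astype(int)
df=abs(im.astype(int)-a).sum(2)
for n,(u0,v0,u1,v1) in dict(box=(218,122,248,152),jar=(92,172,120,196),bin=(358,142,402,178),rest=(290,138,325,208)).items(): print(n,(df[v0:v1,u0:u1]>90).sum())
E
```

```text
tool_pos: [0.5275, -0.1779, 0.0622]
contact_force: [0.1, 0.2, -1.3]
gripper_width: 0.696
time: 28.98
tool_pos: [0.5281, -0.1782, 0.2215]
contact_force: [1.4, -0.5, -0.4]
gripper_width: 0.7
time: 29.22
tool_pos: [0.5274, -0.1778, 0.2179]
contact_force: [-0.5, 0.3, -0.3]
gripper_width: 0.698
fin 564 [ 0.5286 -0.1772  0.0876] ((528.311279296875, -177.3754425048828), (35.049983978271484, 13.033435821533203), 1.2458083629608154)
0.592 88 -0.1756 0.0217
0.61 88 -0.1753 0.0218
0.63 91 -0.1749 0.0217
0.65 91 -0.1743 0.0218
0.66 96 -0.1742 0.0217
stand-area changed px 1031
box 0
jar 0
bin 296
rest 2012
```

Paddle lies flat on the rest. A numeric check of the changed areas (arm/shadow or real?):

Run:
```python
from h import *
a=np.load('top.npz');b=np.load('top2.npz');im,d=manip.grab_frame("top");c=cam('top')
P0,P1,P2=[cloud(c,q) for q in (a['d'],b['d'],d)]
for n,(u0,v0,u1,v1) in dict(bin=(358,142,402,178),stand=(145,130,195,180)).items():
    for k,P in enumerate((P0,P1,P2)):
        Q=P[v0:v1,u0:u1].reshape(-1,3); m=(Q[:,2]>.02)&(Q[:,2]<.065); print(n,k,m.sum(),Q[m].mean(0).round(4),'max z',Q[:,2].max().round(3))
for cm in ("top","side"):
    if cm=="side": manip.grab_frame("side")
    for q in ("ring","blue_bin"):
        for x in manip.look_for(cm,q)[:2]: print(cm,q,round(x['conf'],2),np.round(x['extent'],1))
```

```text
bin 0 312 [ 0.5775 -0.394   0.0327] max z 1.166
bin 1 306 [ 0.577  -0.3951  0.033 ] max z 1.166
bin 2 258 [ 0.5733 -0.4022  0.033 ] max z 1.166
stand 0 846 [0.648  0.2007 0.0465] max z 1.166
stand 1 842 [0.6476 0.2007 0.0477] max z 1.166
stand 2 850 [0.6476 0.2005 0.0476] max z 1.166
top ring 0.54 [160.5 146.7 175.9 166. ]
top blue_bin 0.82 [361.  149.7 396.  173. ]
side blue_bin 0.73 [282.7  99.6 311.  133.9]
```

```bash
python3 -c "
from plant import manip
print(manip.job_done())"
```

```text
the job is handed in; nothing more can be done
None
```

The job is handed in (no verdict was printed): the ring lies flat and snug against both dowels, and the paddle is flat back on its rest and released. The clear box, jar and blue bin were left where they were. The grip measured 60 N, not the 80 N asked for, because the interface fixes it, but the paddle held.

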